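Take a sliding-axis kit apart into its assembly places

TASK

Take the stacked sliding-axis kit apart from the top, keeping every part level: first press the black cartridge down into the spring clip until it snaps fully home, then lay the brass carriage in the green tray and the blue carriage in the red tray, and last the aluminium rail in the yellow tray. Each part should lie centred and lengthwise in its own place, flat on the floor of it; do not disturb the screwdriver or the jar.

Things in the scene. Friction and masses are not known exactly. Their poses are not given: they have to be found in the camera images.
- cartridge: Cartridge: black box middle 56 x 26 x 24 mm (x, y, z) and two round steel ends, 24 mm diameter, 27 mm long; 110 mm in all. Starts on top of the stack, bridging both carriages, underside 54 mm above the bench. Grip it across y (26 mm) at the black middle. Origin: centre of its underside; x is the long axis, z up.
- brass_carriage: Brass-coloured carriage block, 60 x 42 x 28 mm (x, y, z), plain vertical sides, flat top and bottom, black strips on its ends. Starts on the rail, in line with it, beside the other carriage (16 mm gap between their ends), under one end of the cartridge. Origin: centre of its underside; x is the long axis, z up.
- blue_carriage: Blue painted carriage block, 60 x 42 x 28 mm (x, y, z), plain vertical sides, flat top and bottom, black strips on its ends. Starts on the rail, in line with it, beside the other carriage (16 mm gap between their ends), under one end of the cartridge. Origin: centre of its underside; x is the long axis, z up.
- rail: Aluminium profile rail, 170 x 46 x 26 mm (x, y, z), with dark grooves along it. The bottom of the stack, lying on the bench; the carriages' centres are 38 mm to either side of its centre along x. Origin: centre of its underside; x is the long axis, z up.
- clip: Fixed spring clip: dark grey plate 130 x 64 x 6 mm, two pairs of sprung steel jaws (12 mm wide, 32 mm high) at x = +-42 mm grip the cartridge's round ends across y; open between. Push it straight down, x along x: underside meets the beads 26 mm above the bench, snaps past at about 13 mm (about 10-15 N), home on the plate at 6 mm. Origin: centre of underside, z = 0; x the long axis, z up.
- green_tray: Green plastic tray, fixed to the bench, place of the brass carriage. Low lip all round: 8 mm high overall, walls 4 mm thick, inner floor 4 mm above the bench, 92 x 74 mm outside, 84 x 66 mm inside. Origin: centre of its underside, on the bench (z = 0); x is its long axis, z up.
- red_tray: Red plastic tray, fixed to the bench, place of the blue carriage. Low lip all round: 8 mm high overall, walls 4 mm thick, inner floor 4 mm above the bench, 92 x 74 mm outside, 84 x 66 mm inside. Origin: centre of its underside, on the bench (z = 0); x is its long axis, z up.
- yellow_tray: Yellow plastic tray, fixed to the bench, place of the aluminium rail. Low lip all round: 8 mm high overall, walls 4 mm thick, inner floor 4 mm above the bench, 200 x 78 mm outside, 192 x 70 mm inside. Origin: centre of its underside, on the bench (z = 0); x is its long axis, z up.
- screwdriver: Red-handled screwdriver lying loose on the bench beyond the work, to be left alone. Origin: under the tool, on the bench.
- jar: Amber glass jar, 60 mm diameter, 75 mm tall, standing loose on the bench beyond the work, to be left alone. Origin: centre of its underside.
There are look-alikes about, which are no part of the job. There is more than one size of the blue_carriage; the one meant has the size given above.

How it is judged:
On the way, in this order (a step that is already met when the one before it is completed fails the run):
1. the cartridge is snapped fully home in the spring clip (horizontal distance between cartridge and clip below 0.009 m and z of cartridge in the frame of clip between 0.003 and 0.009 m and angle between cartridge's own z axis and vertical below 0.1 rad and angle between the x axis of cartridge and the x axis of clip, either way round below 0.12 rad), for 0.2 s.
2. the brass carriage lies in the green tray and the blue one in the red tray (horizontal distance between brass_carriage and green_tray below 0.015 m and z of brass_carriage in the frame of green_tray between 0.001 and 0.007 m and angle between each of brass_carriage, blue_carriage's own z axis and vertical below 0.1 rad and angle between the x axis of brass_carriage and the x axis of green_tray, either way round below 0.25 rad and horizontal distance between blue_carriage and red_tray below 0.015 m and z of blue_carriage in the frame of red_tray between 0.001 and 0.007 m and angle between the x axis of blue_carriage and the x axis of red_tray, either way round below 0.25 rad), for 0.2 s.
3. the rail lies in the yellow tray (horizontal distance between rail and yellow_tray below 0.015 m and z of rail in the frame of yellow_tray between 0.001 and 0.007 m and angle between rail's own z axis and vertical below 0.1 rad and angle between the x axis of rail and the x axis of yellow_tray, either way round below 0.25 rad), for 0.2 s.
At the end, for the whole second after the job is handed in: Cartridge home in the clip (within 3 mm of the base plate, 9 mm of centre, 0.12 rad); brass carriage in the green, blue carriage in the red, rail in the yellow tray, each flat on the tray floor, within 15 mm of its centre and 0.25 rad lengthwise; all at rest (all of step 1 and all of step 2 and all of step 3 and linear speed of each of cartridge, brass_carriage, blue_carriage, rail below 0.02 m/s); the robot touches nothing.
It fails at once if a part is tipped more than about 35 degrees (angle between any of cartridge, brass_carriage, blue_carriage, rail's own z axis and vertical above 0.6 rad).
It fails at once if a carriage is taken away (more than 6 cm) before the cartridge is home (not (horizontal distance between cartridge and clip below 0.009 m and z of cartridge in the frame of clip between 0.003 and 0.009 m and angle between cartridge's own z axis and vertical below 0.1 rad and angle between the x axis of cartridge and the x axis of clip, either way round below 0.12 rad) and distance of any of brass_carriage, blue_carriage from where it was at the start of the episode above 0.06 m).
It fails at once if the rail is taken away (more than 6 cm) before both carriages are in their trays (not (horizontal distance between brass_carriage and green_tray below 0.015 m and z of brass_carriage in the frame of green_tray between 0.001 and 0.007 m and angle between each of brass_carriage, blue_carriage's own z axis and vertical below 0.1 rad and angle between the x axis of brass_carriage and the x axis of green_tray, either way round below 0.25 rad and horizontal distance between blue_carriage and red_tray below 0.015 m and z of blue_carriage in the frame of red_tray between 0.001 and 0.007 m and angle between the x axis of blue_carriage and the x axis of red_tray, either way round below 0.25 rad) and distance of rail from where it was at the start of the episode above 0.06 m).
It fails at once if the screwdriver or the jar is moved more than 3 cm (distance of any of screwdriver, jar from where it was at the start of the episode above 0.03 m).
It also fails if it takes over 112 s, if anything falls off the work surface, if the arm or the gripper's body presses on something with over 40 N, if the wrist force passes 120 N, or if a joint passes its speed limit or range.

ROBOT

A 6-joint arm with a two-finger parallel gripper is mounted at the origin on the work surface. World frame = base frame: x ahead of the robot, y to its left, z up, the work surface at z = 0. Lengths are in m, angles in rad, forces in N, time in s.
With the tool pointing down it reaches from about 0.375 to 0.9 m from the base axis. Payload 3.1 kg.
Tool frame: the origin (TCP) lies midway between the tips of the shut fingers; the grasp point (between the pads) lies 19 mm behind it; x points along the fingers, z is the direction in which the jaws open and shut, and the axes are right-handed (so a half turn about x gives the same grasp; the last joint's range is limited). The gripper opens to 85 mm and grips with 20 to 120 N. Pads are 22 mm wide; open, the fingers measure 114 mm over their backs; the gripper's body (76 mm by 85 mm) begins 54 mm behind the grasp point. The pads swing forward as they close: fully open they stand 13 mm farther back than shut.
Start: joints at [1.079, 0.527, 1.433, -0, 1.181, -0.178], TCP at [0.193, 0.594, 0.231] pointing down, gripper open.
Joint ranges: [-3.08, 3.08], [-0.75, 2.2], [0.22, 2.44], [-1.43, 4.57], [0, 2.65], [-2.85, 2.85]. Speed limits (rad/s): [2.79, 2.79, 3.14, 3.14, 3.14, 3.14].

INTERFACE

Orientations are given as a unit quaternion [x, y, z, w].
In Python, from station import status, snapshot, camera_params, ticket gives the robot as it stands.
- The arm moves only by the tool arm_command, never from a script. Its argument "series" is a list that holds one entry, the list of rows, each a list of 4 numbers: the shift along the tool's x, y, z in mm, then the turn about the tool's x in rad. A call has 1 to 10 rows; each row shifts and turns the commanded pose from where the row before left it, along the tool's axes as they then stand; what a row does not reach is not made up. A row lasts 1/10 s, in which the tool goes at most 50 mm and 8.59 degrees, less where a joint would pass 70% of its speed; a pose out of reach is approached as far as the arm can. A call is refused whole if a number of a shift passes 50 or a number of a turn 0.15, either way. A call with a gripper value outside its range is refused whole. "jaw" is the opening in per cent of the stroke, from 0 (shut) to 100 (fully open), set as the call begins (left out, the last holds). The fingers move at their own pace and stop on an object; "force" is the grip in N (left out, the last holds). Time passes only in rows, so rows that do not move let the fingers close. It gives the time, the measured TCP pose, the force and the opening at its end, in the units of the state.
- status.sense(): the state, without advancing time (a new reading comes with each control period).
- snapshot(name): name is "side" or "top" or "wrist"; returns the picture (384x512x3 uint8, red, green, blue); there is no depth.
- camera_params(name): a dict with "fovy" (degrees; the focal length in pixels is half the picture's height over the tangent of half this angle, whatever the lens; pixels are square), "cx", "cy" (the principal point, pixels), "extrinsics" (4x4, takes a point from camera to world coordinates); the wrist camera has in their place "mount" (4x4, takes a point from camera to tool coordinates, whose origin is the TCP and whose axes are the tool frame's). Camera axes: x right, y down, z forward; pixel columns grow to the right and rows downward; lengths in m; the calibration is good to about 2 mm. The wrist camera is an equidistant fisheye: a pixel r from the principal point sees the ray r / f radians off the axis. A picture is of the moment at which its call begins: read the wrist's pose just before it. camera_params takes no time and is no camera call.
- ticket.sign_off(): hands the job in, once; it reports no verdict.
The state is a dict: "t": time; "q": joint angles; "qd": joint speeds; "tau": joint torques, N m; "tcp_pos": TCP position; "tool_rot": TCP orientation; "force": force on the tool from outside, world axes, zero at the start; "ft_torque": the same for the moment, N m; "finger_gap": opening from 0.0 (shut) to 1.0 (fully open).
Only numpy, scipy, OpenCV 4.12 (cv2) and the standard library are available. Lean on these libraries where they do the work, as an engineer would, in place of code of your own. Each camera call takes 0.05 s, during which the arm holds its last target. There are 200 camera calls.

## Working session

There is one attempt and no reset: what is moved stays moved. The work goes in short steps, Python scripts to look and compute and a tool call to move; the robot and the scene stay as the last step left them, time stands still between calls to the robot, and variables do not carry over. Pictures are saved under pics/ and viewed, about 12 in all and at most 16, crops included, and the job is handed in when it is done.

Besides the shell and the picture viewer there is one more tool, called after "Emit:" as name([rows], argument=value, ...), one row to a line, values as JSON. arm_command: Moves the arm, as the interface text tells. Its arguments: {"type":"object","properties":{"series":{"type":"array"},"jaw":{"type":"number"},"force":{"type":"number"}},"required":["series"]}

```bash
ls; mkdir -p pics; python3 - <<'E'
from station import status,snapshot,camera_params
import cv2,numpy as np
s=status.sense();print({k:np.round(v,3).tolist() for k,v in s.items()})
for n in("side","top","wrist"):
    p=camera_params(n);print(n,{k:np.round(v,4).tolist() for k,v in p.items()})
    cv2.imwrite(f"pics/{n}0.png",snapshot(n)[:,:,::-1])
E
```

```text
pics
{'t': 0.0, 'q': [1.078, 0.528, 1.434, 0.0, 1.181, -0.179], 'qd': [0.001, 0.001, 0.0, 0.001, 0.001, 0.001], 'tau': [0.001, -44.235, -17.803, -0.0, 0.008, 0.0], 'tcp_pos': [0.193, 0.594, 0.23], 'tool_rot': [-0.416, 0.573, 0.415, 0.571], 'force': [-0.467, -0.32, 0.593], 'ft_torque': [0.032, 0.002, 0.038], 'finger_gap': 0.997}
side {'fovy': 48.0252, 'cx': 259.379, 'cy': 192.3148, 'extrinsics': [[0.8576, -0.3879, 0.3376, 0.1632], [-0.5142, -0.6522, 0.557, -0.6219], [0.0042, -0.6513, -0.7588, 0.8941], [0.0, 0.0, 0.0, 1.0]]}
top {'fovy': 43.7741, 'cx': 253.5709, 'cy': 187.4967, 'extrinsics': [[-0.0151, -0.9814, 0.1912, 0.3486], [-0.9998, 0.0121, -0.0171, 0.0114], [0.0145, -0.1914, -0.9814, 1.0337], [0.0, 0.0, 0.0, 1.0]]}
wrist {'fovy': 65.7065, 'cx': 259.3357, 'cy': 192.5589, 'mount': [[0.0012, -0.3258, 0.9454, -0.1428], [-0.0006, -0.9454, -0.3258, 0.0843], [1.0, -0.0002, -0.0014, -0.0008], [0.0, 0.0, 0.0, 1.0]]}
```

View pics/top0.png

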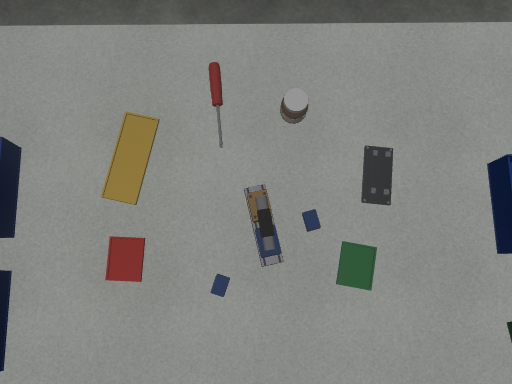

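View pics/side0.png

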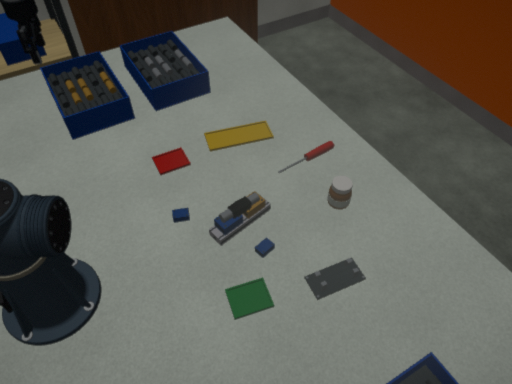

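The top view shows the stack at about (264,225), with brass toward the top and blue below. The trays are yellow (131,158), red (126,259) and green (357,266), and the clip is at (377,175). 

Blue candidates are the block in the stack at (268,245) and the loose blocks at (312,220) and (220,285). The stack one fits: it sits on the rail under the cartridge and is the largest. I'll confirm that in a crop.

```bash
cat > h.py <<'E'
from station import status,snapshot,camera_params
import cv2,numpy as np
from scipy.spatial.transform import Rotation as R
def cam(n,s=None):
    p=camera_params(n);f=192/np.tan(np.radians(p["fovy"]/2))
    if n=="wrist":
        T=np.eye(4);T[:3,:3]=R.from_quat(s["tool_rot"]).as_matrix();T[:3,3]=s["tcp_pos"];E=T@np.array(p["mount"])
    else:E=np.array(p["extrinsics"])
    return p,f,E
def px2w(n,uv,z,s=None):
    p,f,E=cam(n,s);uv=np.atleast_2d(np.asarray(uv,float));d=uv-[p["cx"],p["cy"]]
    if n=="wrist":
        r=np.linalg.norm(d,axis=1,keepdims=True)+1e-9;th=r/f;ray=np.hstack([d/r*np.sin(th),np.cos(th)])
    else:ray=np.hstack([d/f,np.ones((len(d),1))])
    w=ray@E[:3,:3].T;o=E[:3,3];return (o+w*((z-o[2])/w[:,2])[:,None])[:,:2]
def rect(n,contour,z,s=None):
    "minAreaRect in world mm: centre, long side, short side, yaw of long axis"
    P=(px2w(n,contour.reshape(-1,2),z,s)*1000).astype(np.float32)
    (c,(a,b),t)=cv2.minAreaRect(P);t=np.radians(t)
    if a<b:a,b,t=b,a,t+np.pi/2
    t=(t+np.pi/2)%np.pi-np.pi/2
    return np.round(c,1),round(a,1),round(b,1),round(float(t),3)
def blobs(img,lo,hi,amin=80):
    m=cv2.inRange(cv2.cvtColor(img,cv2.COLOR_RGB2HSV),lo,hi)
    m=cv2.morphologyEx(m,cv2.MORPH_CLOSE,np.ones((3,3)))
    c,_=cv2.findContours(m,cv2.RETR_EXTERNAL,cv2.CHAIN_APPROX_NONE)
    return [k for k in c if cv2.contourArea(k)>amin]
def tool():
    s=status.sense();M=R.from_quat(s["tool_rot"]).as_matrix();return s,M
E
python3 - <<'E'
from h import *
im=cv2.imread("pics/top0.png")[:,:,::-1].copy()
for nm,lo,hi,z in[("yellow",(18,120,80),(32,255,255),.008),("red",(0,150,80),(6,255,255),.008),("green",(45,100,40),(80,255,255),.008),("blue",(105,90,40),(125,255,255),.054),("brass",(12,100,60),(20,255,255),.054),("dark",(0,0,0),(179,70,85),.006)]:
    for k in blobs(im,lo,hi):
        c=k.reshape(-1,2).mean(0)
        if 60<c[1]<300 and 90<c[0]<420: print(nm,np.round(c),*rect("top",k,z))
s,M=tool();print(np.round(M,3))
p,f,E=cam("top");
cv2.imwrite("pics/crop1.png",cv2.resize(im[150:310,190:350,::-1],None,fx=3.7,fy=3.7,interpolation=cv2.INTER_CUBIC))
E
```

```text
yellow [130. 158.] [621.1 264.8] 199.5 77.8 -0.233
red [125. 259.] [398.9 268.3] 90.3 72.1 -0.057
red [214.  83.] [795.1  80. ] 97.6 16.6 0.044
green [356. 265.] [ 377.6 -222.7] 90.4 72.7 -0.195
blue [220. 285.] [341.3  65.3] 38.5 26.7 -0.333
blue [268. 242.] [428.7 -32.9] 58.9 40.7 0.211
blue [311. 220.] [ 470.6 -123.7] 38.9 27.2 0.257
brass [256. 201.] [502.6 -16.5] 59.3 40.1 0.182
dark [263. 225.] [478.3 -21.7] 150.1 45.1 0.137
dark [377. 175.] [ 574.5 -279.9] 130.2 64.2 -0.115
dark [292. 112.] [722.3 -97. ] 59.7 50.9 1.261
[[-0.001 -0.951  0.309]
 [-0.001  0.309  0.951]
 [-1.     0.    -0.002]]
```

View pics/crop1.png

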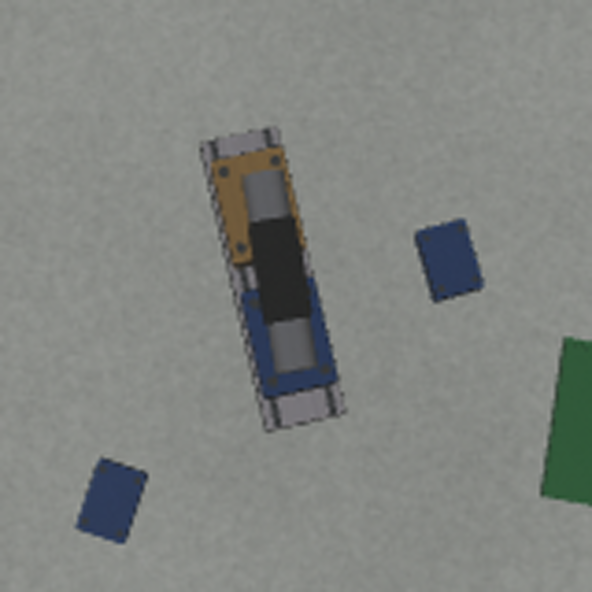

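The crop confirms it. The blue carriage meant is on the rail, about 59 x 41 mm, while both loose blue blocks are only about 39 x 27 mm. I'll go above the stack and turn the jaws across it.

Emit:
arm_command([
  [[0,0,0,-0.133],[0,0,0,-0.133],[0,0,0,-0.133],[0,0,0,-0.133],[0,-8,-41,0],[0,-8,-41,0],[0,-8,-41,0],[0,-8,-41,0],[0,-8,-41,0],[0,-8,-41,0]],
], jaw=100, force=40)

```text
t: 1.15
tcp_pos: [0.2932, 0.3631, 0.2312]
tool_rot: [0.552, -0.443, -0.552, -0.442]
force: [1.0, 0.1, 0.2]
finger_gap: 1.003
```

Emit:
arm_command([
  [[0,-8,-41,0],[0,-8,-41,0],[0,-8,-41,0],[0,-8,-41,0],[0,-8,-41,0],[0,-8,-41,0],[0,-8,-41,0],[0,-8,-41,0],[0,-8,-41,0],[0,-8,-41,0]],
])

```text
t: 2.15
tcp_pos: [0.4602, -0.02, 0.2313]
tool_rot: [-0.551, 0.443, 0.551, 0.443]
force: [0.7, 0.2, 0.0]
finger_gap: 0.998
```

```bash
cat >> h.py <<'E'
def to(x,y,yawpart,z=None):
    "offset to target tcp xy (mm) in tool axes after the turn about tool x that puts tool z across a part of this yaw"
    s,M=tool();yaw=np.arctan2(M[1,2],M[0,2]);w=yawpart+np.pi/2
    t=(yaw-w+np.pi/2)%np.pi-np.pi/2;w=yaw-t;d=np.array([x,y])-np.array(s["tcp_pos"][:2])*1000
    zz=np.array([np.cos(w),np.sin(w)]);yy=np.array([-np.sin(w),np.cos(w)])
    dx=0 if z is None else s["tcp_pos"][2]*1000-z
    print("turn %.3f  x %.1f y %.1f z %.1f"%(t,dx,d@yy,d@zz), "tcp",np.round(np.array(s["tcp_pos"])*1000,1),"t",s["t"],"F",np.round(s["force"],1),"gap",round(s["finger_gap"],3),"tilt",np.round(M[:2,0],4))
E
python3 - <<'E'
from h import *
s,_=tool();im=snapshot("wrist");cv2.imwrite("pics/w1.png",im[:,:,::-1])
to(465.6,-24.7,.218)
for nm,lo,hi,z in[("blue",(105,90,40),(125,255,255),.054),("brass",(12,100,60),(20,255,255),.054),("dark",(0,0,0),(179,255,45),.078)]:
    for k in blobs(im,lo,hi,300): print(nm,np.round(k.reshape(-1,2).mean(0)),*rect("wrist",k,z,s))
E
```

```text
turn -0.003  x 0.0 y -1.0 z 1.0 tcp [464.9 -25.9 231.8] t 2.2 F [ 3.3 -3.   0.4] gap 0.997 tilt [ 0.0061 -0.0055]
blue [504. 293.] [614.6 487.1] 243.4 74.7 0.761
blue [171. 158.] [ 466.5 -122.1] 37.5 24.4 0.262
blue [251. 141.] [430.9 -37.2] 60.2 35.9 0.223
blue [347.  88.] [347.5  51.7] 35.3 24.7 -0.346
brass [ 15. 363.] [1130.5 -563.9] 416.1 114.8 -0.511
brass [258. 212.] [503.5 -20.4] 61.8 34.7 0.196
dark [260. 333.] [760.1  47.2] 1167.9 437.6 -1.354
dark [249. 178.] [465.3 -29.8] 54.3 27.1 0.214
```

View pics/w1.png

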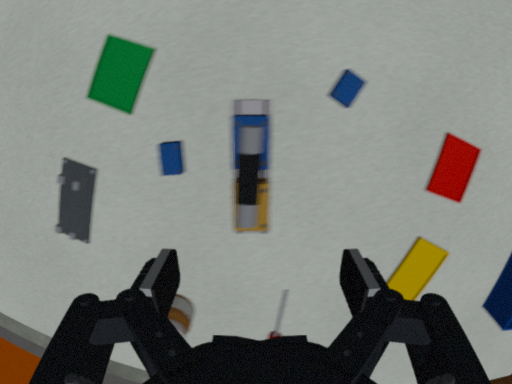

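The wrist view shows the stack upright at (251,175), with the black middle at (249,178). I'll recheck now that the arm has settled.

```bash
python3 - <<'E'
from h import *
for n in("wrist","top"):
    s,_=tool();im=snapshot(n)
    if n=="top":cv2.imwrite("pics/t1.png",im[:,:,::-1])
    for k in blobs(im,(0,0,0),(179,255,45),60):
        c=k.reshape(-1,2).mean(0);r=rect(n,k,.078,s)
        if r[1]<70:print(n,np.round(c),*r)
im=cv2.imread("pics/top0.png")[:,:,::-1].copy()
for k in blobs(im,(0,0,0),(179,255,45),60):print("top0",*rect("top",k,.078))
to(465,-28,.215)
E
```

```text
wrist [260. 174.] [464.1 -26.2] 55.4 31.0 0.12
top0 [283.5 475.7] 184.6 19.3 0.085
top0 [463.1 -27.5] 55.1 26.8 0.162
top0 [520.9 490.6] 153.3 29.9 0.085
turn -0.001  x 0.0 y -2.3 z -8.1 tcp [461.  -20.5 231.2] t 2.3 F [0.7 0.4 0. ] gap 0.996 tilt [ 0.0007 -0.0003]
```

Emit:
arm_command([
  [[0,-1.5,-7,0],[35,0,0,0],[35,0,0,0],[35,0,0,0],[35,0,0,0],[20,0,0,0],[14,0,0,0],[0,0,0,0],[0,0,0,0],[0,0,0,0]],
], jaw=70)

```text
t: 3.3
tcp_pos: [0.4633, -0.0244, 0.0582]
tool_rot: [0.552, -0.442, -0.551, -0.443]
force: [0.1, -0.4, -0.5]
finger_gap: 0.7
```

```bash
python3 - <<'E'
from h import *
to(464,-27,.215,57)
s,_=tool();im=snapshot("wrist");cv2.imwrite("pics/w2.png",im[:,:,::-1])
E
```

```text
turn 0.004  x 1.2 y -0.1 z -2.7 tcp [463.3 -24.4  58.2] t 3.3 F [ 0.1 -0.4 -0.5] gap 0.7 tilt [ 0.0015 -0.0004]
```

View pics/w2.png

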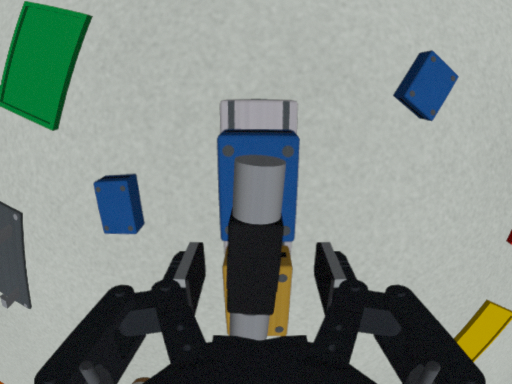

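Close view: the black middle spans rows 218–312 around column 255, between pads at columns about 190 and 327. That leaves it about 2 mm off-centre across the jaws, so I'll correct and close.

Emit:
arm_command([
  [[1,0,-2.5,0],[0,0,0,0],[0,0,0,0],[0,0,0,0],[0,0,0,0],[0,0,0,0],[0,0,0,0],[0,0,0,0]],
], jaw=0, force=80)

```text
t: 4.15
tcp_pos: [0.4639, -0.0276, 0.0572]
tool_rot: [0.552, -0.443, -0.551, -0.443]
force: [-0.3, -0.5, 6.4]
finger_gap: 0.287
```

```bash
python3 - <<'E'
from h import *
s,_=tool();im=snapshot("wrist");cv2.imwrite("pics/w3.png",im[:,:,::-1])
p,f,E=cam("wrist",s)
# cartridge steel end: top-line centre at left end, column/row -> world at z=.078
print(px2w("wrist",[[256,218],[254,312],[255,265]],.078,s)*1000)
to(464,-27,.215,57)
E
```

```text
[[434.3559302  -36.27856395]
 [489.22864455 -25.58652493]
 [458.94586685 -31.47552694]]
turn 0.003  x 0.2 y -0.2 z 0.5 tcp [463.9 -27.6  57.2] t 4.2 F [-1.3  1.1  6.1] gap 0.287 tilt [ 0.0016 -0.0006]
```

View pics/w3.png

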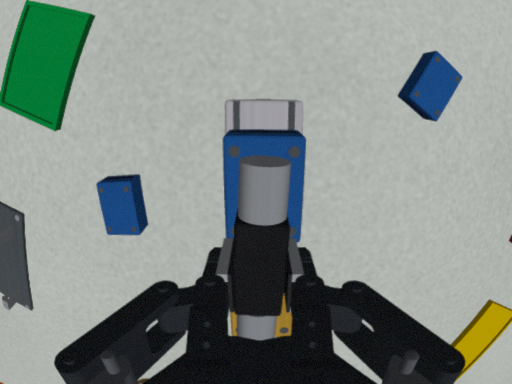

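Emit:
arm_command([
  [[-10,0,0,0],[-30,0,0,0],[-40,0,0,0],[0,0,0,0.11],[0,0,0,0.11],[0,0,0,0.11],[0,0,0,0],[0,0,0,0]],
])

```text
t: 5.0
tcp_pos: [0.4632, -0.0272, 0.1366]
tool_rot: [-0.472, 0.527, 0.472, 0.527]
force: [1.1, -0.1, -1.1]
finger_gap: 0.29
```

```bash
python3 - <<'E'
from h import *
to(574.5,-279.9,-.115,137)
im=snapshot("top")
for nm,lo,hi,z in[("blue",(105,90,40),(125,255,255),.054),("brass",(12,100,60),(20,255,255),.054)]:
    for k in blobs(im,lo,hi):
        r=rect("top",k,z)
        if r[1]<90:print(nm,*r)
E
```

```text
turn 0.005  x -0.4 y -139.6 z -238.3 tcp [463.2 -27.2 136.6] t 5.0 F [ 1.1 -0.1 -1.1] gap 0.29 tilt [-0. -0.]
```

Emit:
arm_command([
  [[0,-20,-34,0],[0,-20,-34,0],[0,-20,-34,0],[0,-20,-34,0],[0,-20,-34,0],[0,-20,-34,0],[0,-20,-34,0],[0,0,0,0],[0,0,0,0],[0,0,0,0]],
])

```text
t: 6.05
tcp_pos: [0.5749, -0.278, 0.1356]
tool_rot: [-0.47, 0.527, 0.473, 0.527]
force: [-1.1, 0.1, -0.7]
finger_gap: 0.287
```

```bash
python3 - <<'E'
from h import *
to(574.5,-279.9,-.115,84)
s,_=tool();im=snapshot("wrist");cv2.imwrite("pics/w4.png",im[:,:,::-1])
E
```

```text
turn 0.004  x 51.6 y 0.1 z -1.9 tcp [ 574.9 -278.   135.6] t 6.05 F [-1.1  0.1 -0.7] gap 0.287 tilt [-0.0022  0.0019]
```

View pics/w4.png

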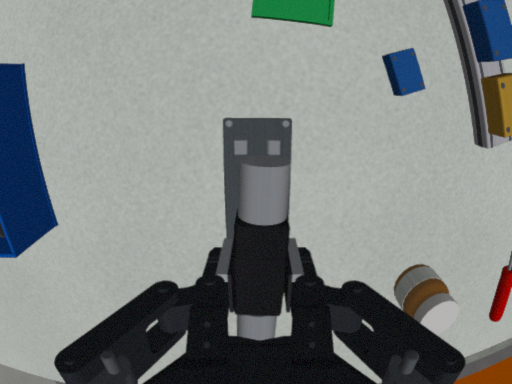

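The near clip jaws appear at (241,147) and (274,147), and the near plate corners at (223,120) and (292,118).

```bash
python3 - <<'E'
from h import *
s,M=tool()
j=px2w("wrist",[[241,147],[274,147],[223,120],[292,118]],[.032,.032,.006,.006],s)*1000
u=np.array([np.cos(-.115),np.sin(-.115)]);v=np.array([-u[1],u[0]])
c=np.array([574.5,-279.9]);t=np.array(s["tcp_pos"][:2])*1000
print("jaws in clip frame (expect x -42)",np.round([((q-c)@u,(q-c)@v) for q in j],1),"tcp",(t-c)@u,(t-c)@v)
# cartridge near end face top & seam, in view
q=px2w("wrist",[[264,158],[263,218]],[.154,.154],s)*1000
print(np.round([((k-t)@u,(k-t)@v) for k in q],1))
E
```

```text
jaws in clip frame (expect x -42) [[-40.  -14.4]
 [-40.1  13.4]
 [-60.8 -32.3]
 [-62.9  30.8]] tcp 0.2112832557289925 2.1597058210048745
[[-57.2   0.8]
 [-29.2   0.6]]
```

Emit:
arm_command([
  [[0,-2.5,-2.7,0],[30,0,0,0],[30,0,0,0],[25,0,0,0],[15,0,0,0],[0,0,0,0],[0,0,0,0]],
], force=110)

```text
t: 6.8
tcp_pos: [0.5787, -0.2824, 0.0369]
tool_rot: [-0.472, 0.527, 0.471, 0.527]
force: [0.6, 0.4, 0.5]
finger_gap: 0.279
```

```bash
python3 - <<'E'
from h import *
to(576.5,-280.5,-.115,9)
s,_=tool();im=snapshot("wrist");cv2.imwrite("pics/w5.png",cv2.resize(im[100:320,160:360,::-1],None,fx=2.7,fy=2.7))
E
```

```text
turn 0.004  x 27.9 y 2.4 z 1.6 tcp [ 578.7 -282.4   36.9] t 6.8 F [0.6 0.4 0.5] gap 0.279 tilt [ 0.0007 -0.0005]
```

View pics/w5.png

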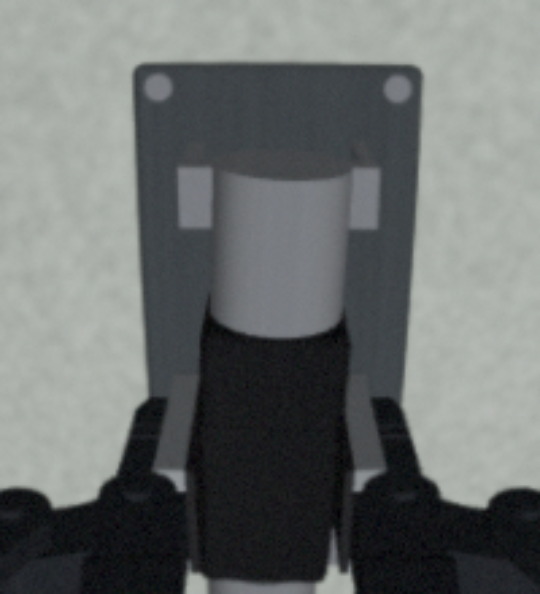

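Cartridge and clip jaws are centred to about 1 px: jaw midpoint column 278, cartridge column 281 in the crop. Pressing.

Emit:
arm_command([
  [[5,1,0,0],[5,0,0,0],[4,0,0,0],[4,0,0,0],[4,0,0,0],[4,0,0,0],[2,0,0,0],[0,0,0,0]],
])

```text
t: 7.65
tcp_pos: [0.5784, -0.2814, 0.0094]
tool_rot: [-0.472, 0.526, 0.471, 0.527]
force: [2.8, 4.8, 2.3]
finger_gap: 0.277
```

Emit:
arm_command([
  [[1,0,0,0],[1,0,0,0],[0,0,0,0],[0,0,0,0]],
])

```text
t: 8.05
tcp_pos: [0.5784, -0.2815, 0.0094]
tool_rot: [-0.472, 0.526, 0.471, 0.527]
force: [-0.0, 6.5, 13.2]
finger_gap: 0.276
```

Emit:
arm_command([
  [[0,0,0,0],[0,0,0,0],[0,0,0,0],[0,0,0,0],[-20,0,0,0],[-40,0,0,0],[-40,0,0,0],[-40,0,0,0],[0,0,0,0],[0,0,0,0]],
], jaw=85, force=60)

```text
t: 9.05
tcp_pos: [0.5774, -0.2827, 0.1473]
tool_rot: [-0.472, 0.527, 0.47, 0.527]
force: [-0.4, -0.7, -0.7]
finger_gap: 0.853
```

```bash
python3 - <<'E'
from h import *
s,_=tool();im=snapshot("wrist");a=im[90:270,180:330,::-1]
to(502.6,-16.5,.218)
b=snapshot("side");b=b[240:320,290:380,::-1]
cv2.imwrite("pics/w6.png",np.hstack([cv2.resize(a,(400,480)),cv2.resize(b,(400,480))]))
c=snapshot("top")
for nm,lo,hi,z in[("blue",(105,90,40),(125,255,255),.054),("brass",(12,100,60),(20,255,255),.054),("cart",(0,0,0),(179,255,45),.03)]:
    for n,i in(("wrist",im),("top",c)):
      for k in blobs(i,lo,hi):
        r=rect(n,k,z,s)
        if r[1]<75:print(nm,n,*r)
E
```

```text
turn -0.330  x 0.0 y 14.7 z 275.2 tcp [ 576.5 -282.   145.7] t 9.1 F [-0.1  0.  -0.6] gap 0.847 tilt [-0.0011  0.0007]
blue wrist [ 479.1 -151.4] 35.1 30.4 0.255
blue wrist [432.4 -44.6] 63.5 58.8 -1.355
brass wrist [ 696.4 -108.9] 55.1 27.4 -1.508
brass wrist [507.2 -40.9] 60.0 42.7 0.148
cart wrist [ 578.3 -282. ] 56.4 26.1 -0.111
```

View pics/w6.png

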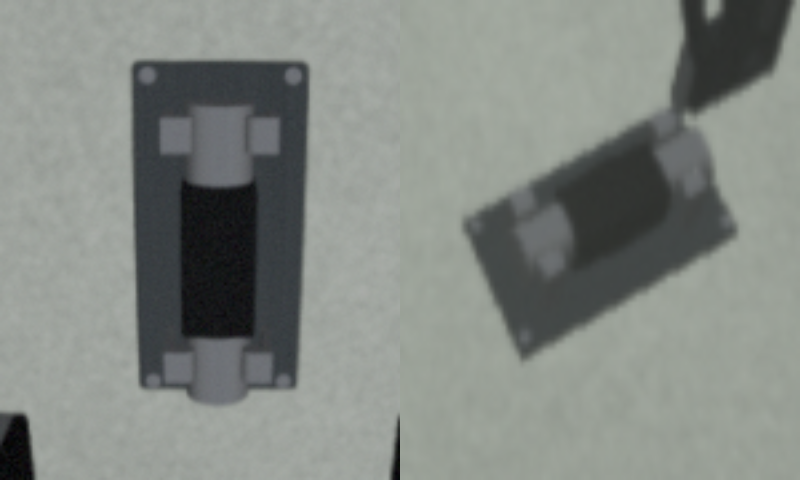

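The cartridge sits level between both jaw pairs. Its centre measures about (578,-282) against the clip's (575–577,-280), which is well inside 9 mm. Next is the brass carriage.

Emit:
arm_command([
  [[0,0,0,-0.11],[0,0,0,-0.11],[0,0,0,-0.11],[0,2.5,46,0],[0,2.5,46,0],[0,2.5,46,0],[0,2.5,46,0],[0,2.5,46,0],[0,2.5,45,0],[0,0,0,0]],
], jaw=85)

```text
t: 10.2
tcp_pos: [0.4981, -0.0117, 0.1445]
tool_rot: [-0.55, 0.442, 0.556, 0.44]
force: [-0.2, -0.9, 0.3]
finger_gap: 0.852
```

Emit:
arm_command([
  [[0,0,0,0],[0,0,0,0]],
])

```text
t: 10.4
tcp_pos: [0.5035, -0.0178, 0.1457]
tool_rot: [-0.551, 0.443, 0.551, 0.443]
force: [0.2, 0.6, -0.5]
finger_gap: 0.848
```

```bash
python3 - <<'E'
from h import *
s,_=tool();im=snapshot("wrist")
for nm,lo,hi in[("blue",(105,90,40),(125,255,255)),("brass",(12,100,60),(20,255,255))]:
    for k in blobs(im,lo,hi,300):
        r=rect("wrist",k,.054,s)
        if r[1]<90:print(nm,*r)
to(502.6,-18,.218,40)
cv2.imwrite("pics/w7.png",im[:,:,::-1])
E
```

```text
blue [ 468.4 -115.4] 35.5 28.7 0.258
blue [429.9 -33.6] 59.3 40.7 0.206
blue [354.1  51.3] 39.1 26.9 -0.336
brass [521.  -14.2] 40.2 23.5 -1.353
brass [495.6 -19.8] 51.2 40.8 0.209
turn -0.001  x 105.8 y 1.0 z 0.4 tcp [503.7 -18.2 145.8] t 10.45 F [ 0.4 -1.  -1.2] gap 0.849 tilt [ 0.     -0.0003]
```

View pics/w7.png

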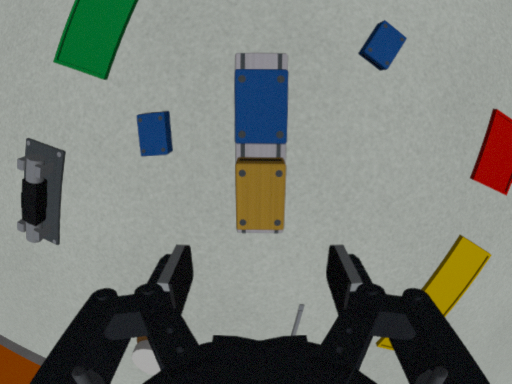

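Brass is centred at (260,195) in the picture, between the jaws and lined up. Descend and grip.

Emit:
arm_command([
  [[35,0.5,0,0],[35,0,0,0],[25,0,0,0],[19,0,0,0],[0,0,0,0],[0,0,0,0]],
])

```text
t: 11.05
tcp_pos: [0.5029, -0.0182, 0.0321]
tool_rot: [-0.551, 0.443, 0.551, 0.443]
force: [0.1, -0.2, 0.8]
finger_gap: 0.845
```

Emit:
arm_command([
  [[0,0,0,0],[0,0,0,0],[0,0,0,0],[0,0,0,0],[0,0,0,0],[0,0,0,0]],
], jaw=0, force=80)

```text
t: 11.65
tcp_pos: [0.5034, -0.0174, 0.0338]
tool_rot: [0.552, -0.442, -0.551, -0.443]
force: [-0.7, -1.4, 4.8]
finger_gap: 0.472
```

Emit:
arm_command([
  [[-5,0,0,0],[-20,0,0,0],[-40,0,0,0],[-25,0,0,0],[0,0,0,0.14],[0,0,0,0.14],[0,0,0,0.13],[0,0,0,0],[0,0,0,0]],
])

```text
t: 12.55
tcp_pos: [0.502, -0.0169, 0.1223]
tool_rot: [-0.45, 0.545, 0.451, 0.545]
force: [-0.1, -0.7, -4.5]
finger_gap: 0.47
```

```bash
python3 - <<'E'
from h import *
to(377.6,-222.7,-.195,100)
E
```

```text
turn 0.006  x 22.3 y 82.2 z -226.0 tcp [502.  -16.9 122.3] t 12.55 F [-0.1 -0.7 -4.5] gap 0.47 tilt [-0.0006  0.0002]
```

Emit:
arm_command([
  [[0,13.7,-37.7,0],[0,13.7,-37.7,0],[0,13.7,-37.7,0],[0,13.7,-37.7,0],[0,13.7,-37.7,0],[0,13.7,-37.7,0],[0,0,0,0],[0,0,0,0],[0,0,0,0]],
])

```text
t: 13.45
tcp_pos: [0.3786, -0.2226, 0.1222]
tool_rot: [-0.45, 0.545, 0.451, 0.545]
force: [-0.5, 0.8, -3.5]
finger_gap: 0.47
```

```bash
python3 - <<'E'
from h import *
to(377.6,-222.7,-.195,15)
s,_=tool();im=snapshot("wrist")
for k in blobs(im,(45,100,40),(80,255,255),300): print(*rect("wrist",k,.008,s))
for k in blobs(im,(12,100,60),(20,255,255),300): print("brass",*rect("wrist",k,.143,s))
E
```

```text
turn 0.005  x 107.2 y 1.0 z -0.3 tcp [ 378.6 -222.6  122.2] t 13.45 F [-0.5  0.8 -3.5] gap 0.47 tilt [-0.0006  0.0009]
[ 362.9 -220.4] 73.2 60.7 1.374
brass [ 349.2 -214.5] 43.1 21.5 1.068
```

Emit:
arm_command([
  [[35,0,0,0],[35,0,0,0],[25,0,0,0],[8,0,0,0],[5,0,0,0],[0,0,0,0],[0,0,0,0]],
])

```text
t: 14.2
tcp_pos: [0.3794, -0.2237, 0.0152]
tool_rot: [-0.451, 0.545, 0.449, 0.545]
force: [0.3, 0.5, -3.6]
finger_gap: 0.472
```

Emit:
arm_command([
  [[2,0,0,0],[1.5,0,0,0],[1,0,0,0],[0,0,0,0],[0,0,0,0]],
])

```text
t: 14.7
tcp_pos: [0.3791, -0.2239, 0.0118]
tool_rot: [-0.451, 0.545, 0.449, 0.546]
force: [-0.2, 1.8, 13.6]
finger_gap: 0.469
```

Emit:
arm_command([
  [[0,0,0,0],[0,0,0,0],[0,0,0,0],[0,0,0,0],[-20,0,0,0],[-40,0,0,0],[-45,0,0,0],[-30,0,0,0],[0,0,0,0],[0,0,0,0]],
], jaw=85)

```text
t: 15.7
tcp_pos: [0.3787, -0.2235, 0.1452]
tool_rot: [-0.45, 0.546, 0.449, 0.546]
force: [-0.1, -0.6, -0.1]
finger_gap: 0.849
```

```bash
python3 - <<'E'
from h import *
s,_=tool();im=snapshot("wrist");cv2.imwrite("pics/w8.png",im[:,:,::-1])
for k in blobs(im,(45,100,40),(80,255,255),300): print("green",*rect("wrist",k,.008,s))
for k in blobs(im,(12,100,60),(20,255,255),300): print("brass",*rect("wrist",k,.032,s))
to(429.3,-33.5,.214,150)
E
```

```text
green [ 378.1 -223.5] 92.1 73.1 -0.201
turn -0.406  x -5.7 y -90.2 z 174.4 tcp [ 378.2 -223.   144.3] t 15.75 F [-0.2 -0.3  0. ] gap 0.852 tilt [-0.0008  0.0008]
```

View pics/w8.png

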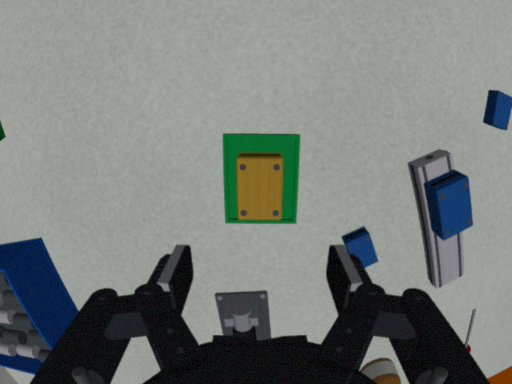

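Brass lies flat and centred in the green tray: tray rows 134–222, block columns 237–283. The row gaps match the expected parallax. Next is the blue carriage.

Emit:
arm_command([
  [[0,0,0,-0.136],[0,0,0,-0.135],[0,0,0,-0.135],[0,-18,35,0],[0,-18,35,0],[0,-18,35,0],[0,-18,35,0],[0,-18,34.5,0],[0,0,0,0],[0,0,0,0]],
])

```text
t: 16.75
tcp_pos: [0.4286, -0.0328, 0.1434]
tool_rot: [-0.55, 0.443, 0.552, 0.442]
force: [-0.4, -0.1, 0.4]
finger_gap: 0.853
```

Emit:
arm_command([
  [[0,0,0,0],[0,0,0,0]],
])

```text
t: 16.95
tcp_pos: [0.4292, -0.0349, 0.1443]
tool_rot: [-0.55, 0.444, 0.55, 0.444]
force: [0.8, 0.2, 0.9]
finger_gap: 0.852
```

```bash
python3 - <<'E'
from h import *
s,_=tool();im=snapshot("wrist")
for k in blobs(im,(105,90,40),(125,255,255),300):
    r=rect("wrist",k,.054,s)
    if r[1]<90:print(*r)
to(429.3,-33.5,.214,32)
E
```

```text
[ 456.8 -117.9] 38.9 28.7 0.258
[427.  -34.5] 63.8 40.8 0.211
[342.4  48.5] 35.8 28.9 -0.34
turn -0.002  x 112.5 y -0.4 z 1.4 tcp [429.2 -34.9 144.5] t 17.0 F [-0.7  0.4  0.2] gap 0.851 tilt [-0.0008  0.0002]
```

Emit:
arm_command([
  [[35,0,0.7,0],[35,0,0,0],[25,0,0,0],[17,0,0,0],[0,0,0,0],[0,0,0,0]],
])

```text
t: 17.6
tcp_pos: [0.4293, -0.0338, 0.0328]
tool_rot: [-0.55, 0.444, 0.55, 0.444]
force: [0.2, 0.1, 0.1]
finger_gap: 0.849
```

Emit:
arm_command([
  [[0,0,0,0],[0,0,0,0],[0,0,0,0],[0,0,0,0],[0,0,0,0],[0,0,0,0]],
], jaw=0, force=80)

```text
t: 18.2
tcp_pos: [0.43, -0.0335, 0.0342]
tool_rot: [0.552, -0.443, -0.55, -0.444]
force: [-1.2, -2.5, 6.5]
finger_gap: 0.471
```

Emit:
arm_command([
  [[-5,0,0,0],[-20,0,0,0],[-40,0,0,0],[-25,0,0,0],[0,0,0,0.135],[0,0,0,0.135],[0,0,0,0],[0,0,0,0]],
])

```text
t: 19.0
tcp_pos: [0.4291, -0.033, 0.1231]
tool_rot: [-0.487, 0.513, 0.487, 0.513]
force: [-0.1, -0.1, -1.9]
finger_gap: 0.475
```

```bash
python3 - <<'E'
from h import *
to(398.9,268.3,-.057,15)
E
```

```text
turn 0.004  x 108.1 y 47.3 z 299.1 tcp [429.1 -33.  123.1] t 19.0 F [-0.1 -0.1 -1.9] gap 0.475 tilt [-0.  0.]
```

Emit:
arm_command([
  [[0,5.9,37.4,0],[0,5.9,37.4,0],[0,5.9,37.4,0],[0,5.9,37.4,0],[0,5.9,37.4,0],[0,5.9,37.4,0],[0,5.9,37.4,0],[0,5.9,37.4,0],[0,0,0,0],[0,0,0,0]],
])

```text
t: 20.0
tcp_pos: [0.3982, 0.2687, 0.1225]
tool_rot: [-0.487, 0.513, 0.487, 0.512]
force: [-0.9, -0.5, -3.0]
finger_gap: 0.471
```

```bash
python3 - <<'E'
from h import *
to(398.9,268.3,-.057,15)
s,_=tool();im=snapshot("wrist")
for k in blobs(im,(0,150,80),(6,255,255),300): print(*rect("wrist",k,.008,s))
E
```

```text
turn 0.005  x 107.5 y -0.8 z -0.4 tcp [398.2 268.7 122.5] t 20.0 F [-0.9 -0.5 -3. ] gap 0.471 tilt [-0.001  -0.0007]
[382.3 269.4] 72.9 57.0 1.503
```

Emit:
arm_command([
  [[35,0,0,0],[35,0,0,0],[25,0,0,0],[8,0,0,0],[4,0,0,0],[2,0,0,0],[1.5,0,0,0],[1,0,0,0],[0,0,0,0],[0,0,0,0]],
])

```text
t: 21.05
tcp_pos: [0.3996, 0.2684, 0.0122]
tool_rot: [-0.486, 0.513, 0.486, 0.514]
force: [0.4, -1.3, 5.7]
finger_gap: 0.469
```

Emit:
arm_command([
  [[0.5,0,0,0],[0,0,0,0],[0,0,0,0]],
])

```text
t: 21.35
tcp_pos: [0.3996, 0.2684, 0.0122]
tool_rot: [-0.486, 0.513, 0.486, 0.514]
force: [-0.4, -2.7, 11.1]
finger_gap: 0.468
```

Emit:
arm_command([
  [[0,0,0,0],[0,0,0,0],[0,0,0,0],[0,0,0,0],[-20,0,0,0],[-40,0,0,0],[-45,0,0,0],[-30,0,0,0],[0,0,0,0],[0,0,0,0]],
], jaw=85)

```text
t: 22.35
tcp_pos: [0.399, 0.2683, 0.1462]
tool_rot: [-0.486, 0.513, 0.486, 0.514]
force: [-0.3, 0.2, -0.4]
finger_gap: 0.85
```

```bash
python3 - <<'E'
from h import *
s,_=tool();im=snapshot("wrist");a=im
for k in blobs(im,(0,150,80),(6,255,255),300): print("red",*rect("wrist",k,.008,s))
for k in blobs(im,(105,90,40),(125,255,255),300): print("blue",*rect("wrist",k,.032,s))
c=snapshot("top")
# rail: bright steel top face, lighter than the bench
p,f,E=cam("top")
sub=c[170:290,225:305].copy()
cv2.imwrite("pics/m9.png",np.hstack([cv2.resize(a[60:320,160:360,::-1],(380,494)),cv2.resize(sub[:,:,::-1],(380,494),interpolation=cv2.INTER_CUBIC)]))
to(466,-25.5,.214,150)
E
```

```text
red [399.6 268.5] 90.7 73.4 -0.056
blue [597.8 580.7] 376.9 142.9 0.47
blue [396.8 267.4] 61.3 40.3 -0.056
blue [340.1  81.8] 42.1 35.9 -0.342
blue [292.2 523.1] 202.4 81.8 0.018
turn -0.270  x -5.3 y -4.3 z -301.1 tcp [397.9 267.8 144.7] t 22.45 F [ 0.  -0.3 -0.1] gap 0.852 tilt [-0.0026 -0.0009]
```

View pics/m9.png

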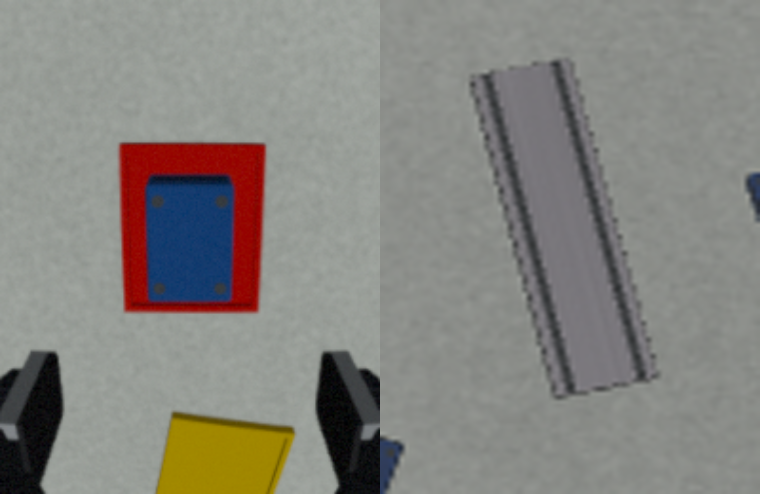

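Blue lies centred in the red tray, (397,267) against (399.6,268.5). The rail's corners in the top view are (243.9,188.7), (265.6,184.3), (283.3,261.8) and (262.5,266.4).

```bash
python3 - <<'E'
from h import *
k=np.array([[243.9,188.7],[265.6,184.3],[283.3,261.8],[262.5,266.4]])
print(*rect("top",k,.026))
c=rect("top",k,.026);to(*c[0],c[3],150)
E
```

```text
[464.4 -25.6] 169.3 47.7 0.201
turn -0.257  x -5.3 y -6.6 z -300.8 tcp [397.9 267.8 144.7] t 22.45 F [ 0.  -0.3 -0.1] gap 0.852 tilt [-0.0026 -0.0009]
```

Emit:
arm_command([
  [[0,0,0,-0.135],[0,0,0,-0.135],[0,-0.5,-43,0],[0,-0.5,-43,0],[0,-0.5,-43,0],[0,-0.5,-43,0],[0,-0.5,-43,0],[0,-0.5,-43,0],[0,-0.5,-43,0],[0,0,0,0]],
])

```text
t: 23.45
tcp_pos: [0.4683, -0.03, 0.1444]
tool_rot: [0.55, -0.446, -0.549, -0.445]
force: [0.3, 0.7, 0.4]
finger_gap: 0.851
```

Emit:
arm_command([
  [[0,0,0,0],[0,0,0,0],[0,0,0,0]],
])

```text
t: 23.75
tcp_pos: [0.4652, -0.0237, 0.1452]
tool_rot: [-0.55, 0.443, 0.552, 0.443]
force: [-0.3, 0.3, 1.0]
finger_gap: 0.849
```

```bash
python3 - <<'E'
from h import *
to(465.5,-26,.214,15)
s,_=tool();im=snapshot("wrist");cv2.imwrite("pics/w10.png",im[:,:,::-1])
E
```

```text
turn 0.002  x 130.2 y 0.2 z -2.3 tcp [465.2 -23.7 145.2] t 23.75 F [-0.3  0.3  1. ] gap 0.849 tilt [-0.0022  0.0008]
```

View pics/w10.png

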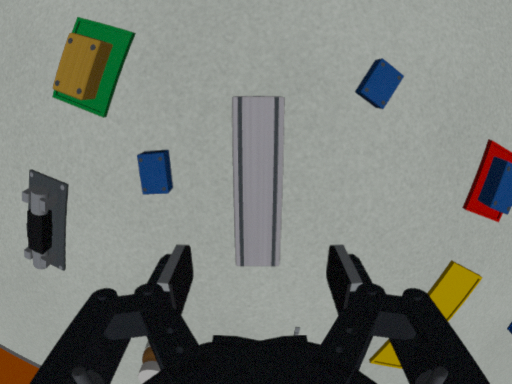

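The rail is straight and centred between the jaws, columns 234–283. Descend and grip.

Emit:
arm_command([
  [[40,0,-1.5,0],[40,0,0,0],[30,0,0,0],[18,0,0,0],[10,0,0,0],[0,0,0,0],[0,0,0,0]],
])

```text
t: 24.5
tcp_pos: [0.467, -0.0263, 0.0083]
tool_rot: [0.551, -0.443, -0.551, -0.444]
force: [0.1, 0.7, 0.8]
finger_gap: 0.854
```

Emit:
arm_command([
  [[0,0,0,0],[0,0,0,0],[0,0,0,0],[0,0,0,0],[0,0,0,0],[0,0,0,0]],
], jaw=0, force=100)

```text
t: 25.1
tcp_pos: [0.467, -0.0265, 0.0094]
tool_rot: [0.551, -0.443, -0.55, -0.444]
force: [-0.2, 1.6, 8.3]
finger_gap: 0.516
```

Emit:
arm_command([
  [[-5,0,0,0],[-15,0,0,0],[-40,0,0,0],[-40,0,0,0],[0,0,0,0.11],[0,0,0,0.11],[0,0,0,0.11],[0,0,0,0.11],[0,0,0,0],[0,0,0,0]],
])

```text
t: 26.1
tcp_pos: [0.4662, -0.0265, 0.1078]
tool_rot: [-0.441, 0.553, 0.441, 0.553]
force: [-0.9, -0.7, -5.1]
finger_gap: 0.506
```

```bash
python3 - <<'E'
from h import *
to(621.1,264.8,-.233,15)
E
```

```text
turn 0.009  x 92.8 y -83.4 z 319.2 tcp [466.2 -26.5 107.8] t 26.1 F [-0.9 -0.7 -5.1] gap 0.506 tilt [-0.0006  0.0001]
```

Emit:
arm_command([
  [[0,-10.6,39.9,0.009],[0,-10.6,39.9,0],[0,-10.6,39.9,0],[0,-10.6,39.9,0],[0,-10.6,39.9,0],[0,-10.6,39.9,0],[0,-10.6,39.9,0],[0,-10.6,39.9,0],[0,0,0,0],[0,0,0,0]],
])

```text
t: 27.1
tcp_pos: [0.622, 0.2651, 0.1067]
tool_rot: [-0.439, 0.555, 0.439, 0.554]
force: [-0.0, -0.9, -4.7]
finger_gap: 0.509
```

```bash
python3 - <<'E'
from h import *
to(622.5,264.8,-.233,14)
s,_=tool();im=snapshot("wrist");cv2.imwrite("pics/w11.png",im[:,:,::-1])
E
```

```text
turn 0.002  x 92.7 y -0.5 z -0.2 tcp [622.  265.1 106.7] t 27.1 F [-0.  -0.9 -4.7] gap 0.509 tilt [-0.0022 -0.001 ]
```

View pics/w11.png

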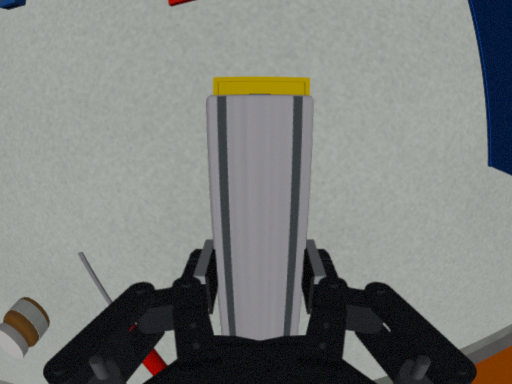

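The rail hangs level over the yellow tray. Its near end is at row 95 against the tray edge at row 77, and it's centred across: 208–312 against 213–310. Lowering.

Emit:
arm_command([
  [[35,0,0,0],[30,0,0,0],[17,0,0,0],[6,0,0,0],[3,0,0,0],[1.5,0,0,0],[1,0,0,0],[0,0,0,0],[0,0,0,0]],
])

```text
t: 28.05
tcp_pos: [0.6236, 0.2645, 0.0152]
tool_rot: [-0.438, 0.555, 0.438, 0.556]
force: [0.0, -0.6, -4.8]
finger_gap: 0.509
```

Emit:
arm_command([
  [[1,0,0,0],[1,0,0,0],[1,0,0,0],[0,0,0,0],[0,0,0,0]],
])

```text
t: 28.55
tcp_pos: [0.6234, 0.2645, 0.0135]
tool_rot: [-0.438, 0.555, 0.438, 0.555]
force: [-3.3, -0.3, 6.0]
finger_gap: 0.515
```

Contact at the expected 13.4 mm. Release and rise.

Emit:
arm_command([
  [[0,0,0,0],[0,0,0,0],[0,0,0,0],[0,0,0,0],[-20,0,0,0],[-40,0,0,0],[-45,0,0,0],[-40,0,0,0],[0,0,0,0],[0,0,0,0]],
], jaw=90)

```text
t: 29.55
tcp_pos: [0.6237, 0.2645, 0.1578]
tool_rot: [-0.438, 0.554, 0.438, 0.556]
force: [-0.8, -0.7, -0.2]
finger_gap: 0.902
```

```bash
python3 - <<'E'
from h import *
to(622,265,-.233,150)
s,_=tool();a=snapshot("wrist");b=snapshot("side")
for k in blobs(a,(18,120,80),(32,255,255),300): print("yellow",*rect("wrist",k,.008,s))
cv2.imwrite("pics/f1.png",np.hstack([a[40:340,130:390,::-1],cv2.resize(b[90:330,140:380,::-1],(500,500))[:300]]))
cv2.imwrite("pics/f1.png",np.hstack([cv2.resize(a[40:340,130:390,::-1],(300,346)),cv2.resize(b[100:320,140:380,::-1],(490,346))]))
E
```

```text
turn -0.002  x 7.8 y 1.8 z 0.1 tcp [623.7 264.5 157.8] t 29.55 F [-0.8 -0.7 -0.2] gap 0.902 tilt [0.0029 0.0007]
yellow [622.4 264.8] 199.0 77.6 -0.234
```

View pics/f1.png

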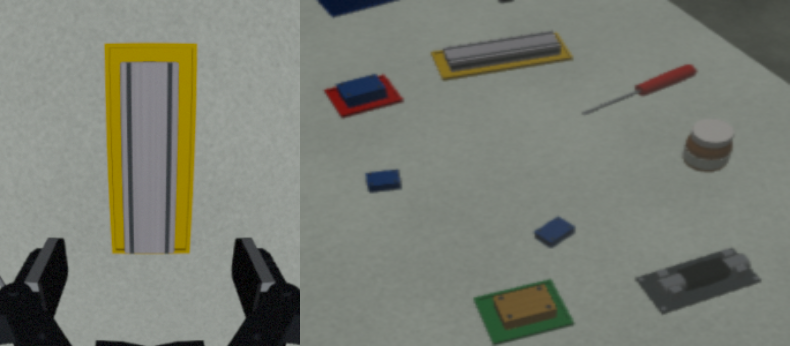

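All the parts are in place, the rail lies centred in the yellow tray, and the screwdriver and jar look untouched. I'll do one last numeric check of the cartridge and then hand in.

```bash
python3 - <<'E'
from h import *
from station import ticket
c=snapshot("top")
for k in blobs(c,(0,0,0),(179,255,45),60):
    r=rect("top",k,.03)
    if r[1]<80:print("cart",*r)
print(ticket.sign_off())
E
```

```text
cart [ 576.9 -277.9] 58.5 30.4 -0.068
the job is handed in; nothing more can be done
None
```

The kit is apart and the job was handed in at about 30 s of the 112 s allowed. The hand-in gives no verdict, so the results below are my own measurements.

| Part | Place | Last check |
|---|---|---|
| Cartridge | Spring clip | Pressing stopped at the expected home height with the force rising to 13 N. It is about 3 mm off the clip's centre and lined up to within 0.05 rad. |
| Brass carriage | Green tray | Lies flat. I judged it centred by eye against the parallax expected, because my colour mask missed it there. |
| Blue carriage | Red tray | About 3 mm off centre, including parallax, and in line. |
| Rail | Yellow tray | Flat and centred in the wrist and side views; floor contact came at the expected height. |

- **Disagreement:** the top and wrist cameras differ by 2–4 mm on where the cartridge and clip are. Both readings stay inside the 9 mm limit.
- **Left alone:** the screwdriver and jar look untouched in the last side view; I didn't measure their positions. The gripper was open and about 150 mm above the bench, touching nothing.

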